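# Crank the heel press down on a glued heel

### The job

Lift the loose crank out of its wooden block and seat its socket fully on the hex hidden down in the collar of the heel press: feel for the hex with a light push, never forcing the crank (30 N is too much). Then wind it clockwise, seen from above, until the sprung foot bears on the two heel lifts with its spring about half compressed (5 mm), never near its end; let go with the crank left seated, and leave the other things on the bench alone.

Things in the scene. Friction and masses are not known exactly. Their poses are not given: they have to be found in the camera images.
- crank: Loose dark steel crank, 0.4 kg, upright in the wooden block. Origin: centre of the socket's open lower end; z up; x along the arm to the knob. Round socket 47 mm wide, 34 mm high, hex bore open below (33.4 mm across flats, a flat facing x and every 60 degrees, 24 mm deep); tapers to a 20 mm neck up to z = 77 mm, then a flat arm 20 mm wide (y), z = 77 to 95, x = -12 to 85 mm.
- crank_hub (a point): Point on the crank's axis inside the arm, 86 mm above its origin: place to pinch arm and neck together, across the arm (along the crank's y, 20 mm).
- crank_grip (a point): Middle of the crank's upright beech knob, 24 mm in diameter, which spins freely on its pin: 75 mm out along the crank's x and 120 mm above its origin, the knob reaching from 97 to 139 mm.
- crank_block: Fixed beech block, 88 x 88 x 40 mm, with a round hole of 51 mm, 25 mm deep, in which the crank's socket stands (the crank's origin 15 mm above the bench). Origin: centre of its underside.
- press: Fixed grey heel press, base 150 x 168 mm, two columns at its y = +-62 mm carrying a bridge (182 mm high, column nuts to 196 mm) with a round guard collar in its middle. Origin: centre of the base's underside, z up.
- press_mouth (a point): Centre of the collar's rim, 206 mm above the bench, on the upright axis of the screw. The collar's round bore is 48 mm wide, flared to 55 mm over its top 7 mm.
- press_seat (a point): Point on the same axis, 48 mm below the rim, where the seated crank's origin comes to rest. From here the screw's hex, 32 mm across flats, stands up 18 mm inside the collar, turned at an unknown angle: a socket not lined up with it (within about 5 degrees, every 60) stands on top of it, 18 mm too high. The screw is stiff, about 0.25 N m; a lightly pressed, unseated crank does not turn it.
- press_anvil (a point): Centre of the press's anvil top, 28 mm above the bench, on the axis of the screw.
- press_foot (a joint): Compression (m) of the sprung foot, a rubber-faced plate 60 x 64 mm under the crosshead: 0 hanging free, grows as the heel lifts push it up into its sleeve, at most 0.010; 12 N per mm. Cranking clockwise seen from above lowers crosshead and foot 12 mm a turn; the foot starts 8 to 12 mm above the lifts. The screw holds the load when let go.
- heel_upper: Brown leather heel lift, 65 x 67 x 10 mm, lying on the other one under the foot. Origin: centre of its underside.
- heel_lower: Leather heel lift, 65 x 68 x 10 mm, lying on the anvil. Origin: centre of its underside.
- oil_can: Small brass oil can, 58 mm wide, 125 mm high, a bystander. Origin: centre of its underside.
- tack_tin: Open round tin of tacks, 68 mm wide, 24 mm high, a bystander. Origin: centre of its underside.
- wax: Block of thread wax, 34 x 52 x 20 mm, a bystander. Origin: centre of its underside.
There are look-alikes about, which are no part of the job. Leave any turquoise look-alike of the heel_upper alone.

How it is judged:
By the outcome, as a careful person would: the job done as asked, in the order asked, and still so for the second after the job is handed in, with the robot touching nothing.
It also fails if it takes over 72 s, if anything falls off the work surface, if the arm or the gripper's body presses on something with over 40 N, if the wrist force passes 120 N, or if a joint passes its speed limit or range.

### The arm

A 7-joint arm with a two-finger parallel gripper is mounted at the origin on a cart in front of the work surface, level with it; the furniture and walls round the work are solid. World frame = base frame: x ahead of the robot, y to its left, z up, the work surface at z = 0. Lengths are in m, angles in rad, forces in N, time in s.
With the tool pointing down it reaches from about 0.425 to 0.875 m from the base axis. Payload 4.7 kg.
Tool frame: the origin (TCP) lies midway between the tips of the shut fingers; the grasp point (between the pads) lies 19 mm behind it (ctrl.grip_point_offset is the distance from the TCP to the grasp point, in m); z points along the fingers, y is the line along which they close (so a half turn about z gives the same grasp; the last joint's range is limited). The gripper opens to 87 mm and grips with 3 to 60 N. Pads are 19 mm wide; open, the fingers measure 117 mm over their backs; the gripper's body (75 mm by 190 mm) begins 51 mm behind the grasp point.
Start: joints at [1.319, 0.321, -0.07, 1.45, 0.023, 1.371, -0.057], TCP at [0.171, -0.627, 0.223] pointing down, gripper open.
Joint ranges: [-2.86, 2.86], [-0.3, 2.09], [-1.38, 1.24], [0.06, 2.45], [-1.56, 4.7], [0.09, 2.05], [-2.69, 2.69]. Speed limits (rad/s): [2.57, 2.57, 3.14, 3.14, 3.14, 3.14, 3.14].

### API

Orientations are given as a rotation vector (axis times angle).
In Python, from bench import ctrl gives the robot as it stands. The module is installed in compiled form; this text tells all that it offers.
- The arm moves only by the shell command python3 -m handwheel 'ROWS' [OPENING] [FORCE]. ROWS is JSON, a list of rows, each an object of numbers: "x", "y", "z": the shift along the tool's x, y, z in m; "wx", "wy", "wz": the turn, a rotation vector about the tool's x, y, z in degrees. A call has 1 to 10 rows; each row is the pose to reach, as a shift and turn from the pose commanded when the call began, along the tool's axes at that moment; what a row does not reach only later rows make up. A row lasts 1/12 s, in which the tool goes at most 41.7 mm and 7.16 degrees, less where a joint would pass 70% of its speed; a pose out of reach is approached as far as the arm can. A call with a gripper value outside its range is refused whole. OPENING is the finger opening in m, from 0 to 0.087, set as the call begins (- or left out, the last holds). The fingers move at their own pace and stop on an object; FORCE is the grip in N (left out, the last holds). Time passes only in rows, so rows that repeat a pose let the fingers close. It gives the time, the measured TCP pose, the force, the opening and the grip force at its end, in the units of the state.
- ctrl.get_state(): the state, without advancing time (a new reading comes with each control period).
- ctrl.get_image(name): name is "side" or "top" or "wrist"; returns a dict with "image" (420x560x3 uint8, red, green, blue), "K" (3x3 intrinsics, pixels), "world_to_cam" (4x4, takes a point from world to camera coordinates); the wrist camera has in their place "hand_eye" (4x4, takes a point from camera to tool coordinates, whose origin is the TCP and whose axes are the flange's). Camera axes: x right, y down, z forward; pixel columns grow to the right and rows downward; lengths in m; the calibration is good to about 2 mm. A picture is of the moment at which its call begins: read the wrist's pose just before it. There is no depth.
- ctrl.close_job(): hands the job in; it is judged then, once.
The state is a dict: "time": time; "joint_positions": joint angles; "qd": joint speeds; "joint_torque": joint torques, N m; "position": TCP position; "tool_rot": TCP orientation; "ft_force": force on the tool from outside, world axes, zero at the start; "torque": the same for the moment, N m; "grip_width": opening from 0.0 (shut) to 1.0 (fully open); "grip_force": force on a finger pad.
Only numpy, scipy, OpenCV 4.12 (cv2) and the standard library are available. Lean on these libraries where they do the work, as an engineer would, in place of code of your own. Each camera call takes 0.05 s, during which the arm holds its last target. There are 200 camera calls.

## Working session

There is one attempt and no reset: what is moved stays moved. The work goes in short steps, Python scripts to look and compute and a shell command to move; the robot and the scene stay as the last step left them, time stands still between calls to the robot, and variables do not carry over. Pictures are saved under pics/ and viewed, at most 10 in all, crops included, and the job is handed in when it is done.

```bash
mkdir -p pics; python3 - <<'E'
from bench import ctrl
import cv2,numpy as np
s=ctrl.get_state();print(s)
for n in("side","top"):
    d=ctrl.get_image(n);cv2.imwrite(f"pics/{n}0.png",cv2.resize(d["image"][:,:,::-1],(800,600),interpolation=cv2.INTER_CUBIC))
    np.savez(f"{n}0.npz",**d);print(n,d["K"].tolist(),np.round(d["world_to_cam"],4).tolist())
print(ctrl.get_image("wrist")["hand_eye"],ctrl.grip_point_offset)
E
```

```text
{'time': 0.0, 'joint_positions': array([ 1.31910074,  0.32182259, -0.07005093,  1.45163986,  0.02259616,
        1.37078994, -0.05687511]), 'qd': array([-0.00140231,  0.00135024, -0.00092598,  0.00222909,  0.00184704,
       -0.00096471,  0.00042019]), 'joint_torque': array([ 7.89713722e-04, -4.91278625e+01, -4.04016897e-01, -3.12519658e+01,
       -6.39937911e-02,  4.36598877e-02,  1.49730708e-04]), 'position': array([ 0.17053261, -0.62667621,  0.22147915]), 'tool_rot': array([-3.11206152e+00, -4.16072911e-01,  5.49673715e-04]), 'ft_force': array([0.40625877, 0.22681179, 1.05054535]), 'torque': array([-0.02565724,  0.00842078, -0.0014316 ]), 'grip_force': 0.0, 'grip_width': 0.9994472900056695}
side [[447.1506032995376, 0.0, 277.8760374308302], [0.0, 447.1506032995376, 213.94202212287553], [0.0, 0.0, 1.0]] [[-0.9987, -0.0449, 0.0246, 0.5258], [-0.0435, 0.4892, -0.8711, 0.2645], [0.0271, -0.871, -0.4905, 0.8785], [0.0, 0.0, 0.0, 1.0]]
top [[448.7370054394912, 0.0, 286.0783485934334], [0.0, 448.7370054394912, 213.13213268593012], [0.0, 0.0, 1.0]] [[-0.0257, -0.9997, -0.0031, -0.2742], [-0.982, 0.0258, -0.187, 0.5723], [0.187, -0.0018, -0.9824, 1.0095], [0.0, 0.0, 0.0, 1.0]]
[[-7.10284813e-04 -9.68334549e-01 -2.49655154e-01  6.75465221e-02]
 [ 9.99999653e-01 -7.96514697e-04  2.44369613e-04  6.09204315e-04]
 [-4.35485539e-04 -2.49654894e-01  9.68334779e-01 -1.62037996e-01]
 [ 0.00000000e+00  0.00000000e+00  0.00000000e+00  1.00000000e+00]] 0.0187
```

View pics/top0.png

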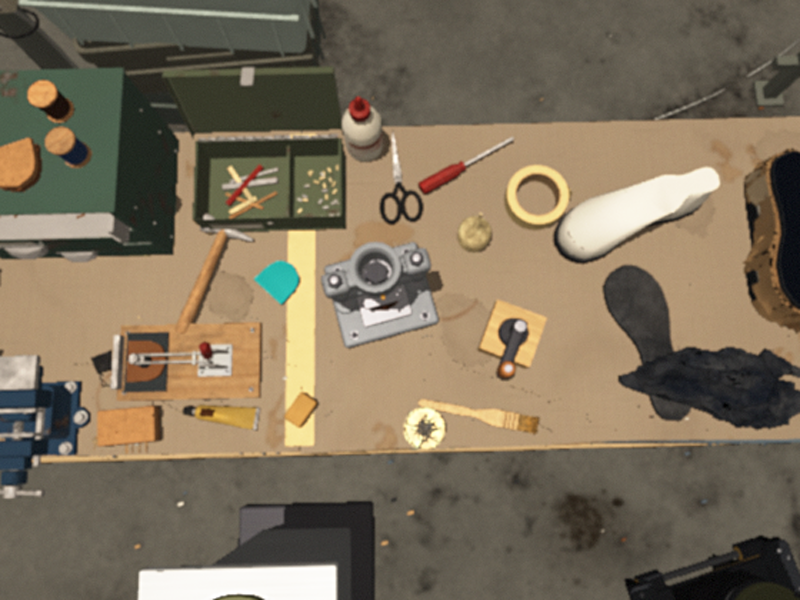

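View pics/side0.png

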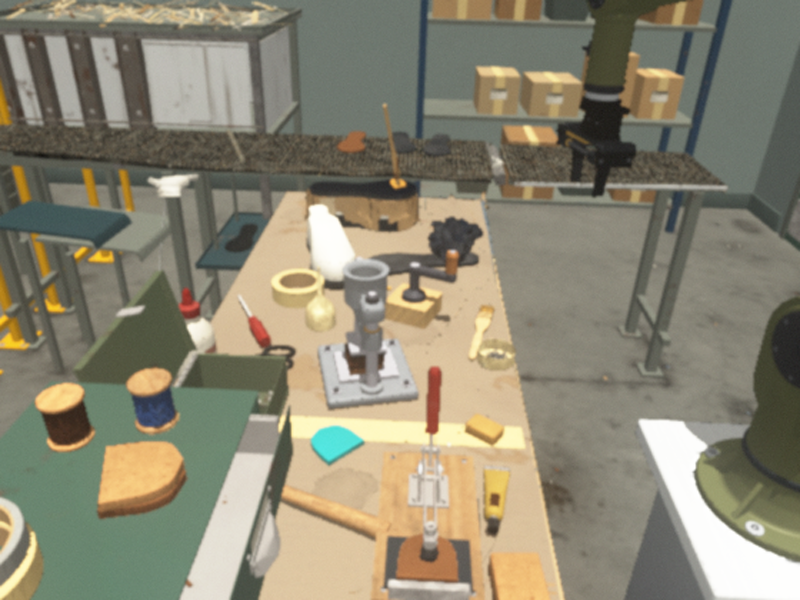

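The top view shows the crank in its block, with the hub at about (515,328), the knob at (507,370) and the block's centre at (513,333). The press collar is at (376,268), and the turquoise lift at (277,282) is the decoy. The side view shows the collar rim at (366,272), the hub at (415,268) and the knob at (452,262). I'll enlarge both views for exact pixels.

```bash
python3 - <<'E'
import cv2,numpy as np
t=np.load("top0.npz")["image"][:,:,::-1];s=np.load("side0.npz")["image"][:,:,::-1]
f=lambda im,x,y:cv2.resize(im[y:y+75,x:x+100],(400,300),interpolation=cv2.INTER_CUBIC)
cv2.imwrite("pics/m1.png",np.vstack([np.hstack([f(t,310,200),f(t,215,155)]),np.hstack([f(s,240,165),f(s,215,165)])]))
E
```

```text
(no output)
```

View pics/m1.png

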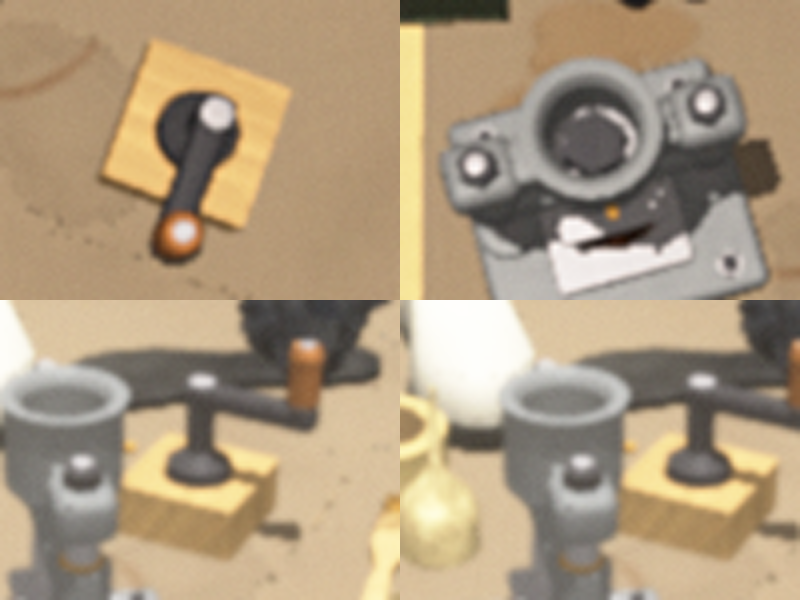

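The crop confirms a single crank. In the top view its hub is at (364,228), its knob at (355,258) and the block's centre at (359,234); the collar rim is at (262.5,187.5), with its nuts at (234,196) and (291,180). In the side view the hub is at (290.5,185), the knob at (316,176) and the rim at (256.5,189).

```bash
cat > h.py <<'E'
import numpy as np
from scipy.spatial.transform import Rotation as R
C={n:np.load(f"{n}0.npz") for n in("top","side")}
def ray(n,u,v):
    d=C[n];M=d["world_to_cam"];r=M[:3,:3].T
    return -r@M[:3,3], r@np.linalg.inv(d["K"])@[u,v,1]
def onz(n,u,v,z):
    o,r=ray(n,u,v);return np.round(o+r*(z-o[2])/r[2],4)
def tri(a,b):
    A=np.zeros((3,3));y=np.zeros(3)
    for p in(a,b):
        o,r=ray(*p);r=r/np.linalg.norm(r);P=np.eye(3)-np.outer(r,r);A+=P;y+=P@o
    return np.round(np.linalg.solve(A,y),4)
E
python3 - <<'E'
from h import *
o=.375
h=onz("top",364.25-o,228-o,.111);k=onz("top",355-o,258-o,.154);b=onz("top",359-o,233.75-o,.04);m=onz("top",262.5-o,187.5-o,.206)
print("hub",h,onz("side",290.5-o,185.25-o,.111),tri(("top",364.25-o,228-o),("side",290.5-o,185.25-o)))
print("knob",k,onz("side",316.25-o,176.25-o,.154));print("block",b)
print("mouth",m,onz("side",256.5-o,189-o,.206))
n1=onz("top",233.75-o,196.25-o,.196);n2=onz("top",291.5-o,180.5-o,.196)
print("nuts",n1,n2,(n1+n2)/2)
d=k-h;print("crank yaw",np.degrees(np.arctan2(d[1],d[0])),np.hypot(*d[:2]))
from bench import ctrl
s=ctrl.get_state();print(R.from_rotvec(s["tool_rot"]).as_matrix().round(3),np.hypot(*h[:2]),np.hypot(*m[:2]))
E
```

```text
hub [ 0.5167 -0.461   0.111 ] [ 0.516 -0.462  0.111] [ 0.5163 -0.4608  0.1116]
knob [ 0.4469 -0.4303  0.154 ] [ 0.4483 -0.4343  0.154 ]
block [ 0.514  -0.4602  0.04  ]
mouth [ 0.5914 -0.2411  0.206 ] [ 0.591  -0.2371  0.206 ]
nuts [ 0.5769 -0.181   0.196 ] [ 0.6073 -0.301   0.196 ] [ 0.5921 -0.241   0.196 ]
crank yaw 156.2587586082688 0.07625306551214846
[[ 0.965  0.263 -0.   ]
 [ 0.263 -0.965  0.001]
 [-0.    -0.001 -1.   ]] 0.692459305663517 0.638657318129214
```

```bash
python3 -m handwheel '[{"x":0.03,"y":-0.005,"wz":4},{"x":0.07,"y":-0.012,"wz":9},{"x":0.11,"y":-0.02,"wz":14},{"x":0.15,"y":-0.027,"wz":19},{"x":0.19,"y":-0.034,"wz":24},{"x":0.23,"y":-0.042,"wz":29},{"x":0.27,"y":-0.049,"wz":34},{"x":0.31,"y":-0.056,"wz":38.2},{"x":0.35,"y":-0.064,"wz":38.2},{"x":0.3775,"y":-0.069,"wz":38.2}]' 0.06 20
python3 -m handwheel '[{"x":0},{"x":0}]'
python3 - <<'E'
from bench import ctrl
import cv2,numpy as np
s=ctrl.get_state();d=ctrl.get_image("wrist")
np.savez("w1.npz",pos=s["position"],rot=s["tool_rot"],**d)
cv2.imwrite("pics/w1.png",d["image"][:,:,::-1]);print(s["position"],s["tool_rot"],d["K"])
E
```

```text
[ 0.1705762  -0.6267669   0.22172444] [-3.11245033e+00 -4.16155483e-01  4.42640223e-04] [[301.53450978   0.         277.89827602]
 [  0.         301.53450978 214.0278153 ]
 [  0.           0.           1.        ]]invalid input at $[0]: expected keys x, y, z, wx, wy, wz
invalid input at $[0]: expected keys x, y, z, wx, wy, wz
```

View pics/w1.png

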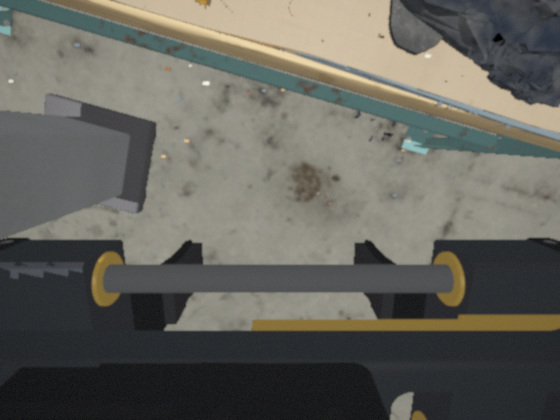

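The move was refused because every row needs all six keys, so this picture only shows the floor from the start pose. I'll resend it in full.

```bash
python3 -m handwheel '[{"x":0.03,"y":-0.005,"z":0,"wx":0,"wy":0,"wz":4},{"x":0.07,"y":-0.012,"z":0,"wx":0,"wy":0,"wz":9},{"x":0.11,"y":-0.02,"z":0,"wx":0,"wy":0,"wz":14},{"x":0.15,"y":-0.027,"z":0,"wx":0,"wy":0,"wz":19},{"x":0.19,"y":-0.034,"z":0,"wx":0,"wy":0,"wz":24},{"x":0.23,"y":-0.042,"z":0,"wx":0,"wy":0,"wz":29},{"x":0.27,"y":-0.049,"z":0,"wx":0,"wy":0,"wz":34},{"x":0.31,"y":-0.056,"z":0,"wx":0,"wy":0,"wz":38.2},{"x":0.35,"y":-0.064,"z":0,"wx":0,"wy":0,"wz":38.2},{"x":0.3775,"y":-0.069,"z":0,"wx":0,"wy":0,"wz":38.2}]' 0.06 20
python3 -m handwheel '[{"x":0,"y":0,"z":0,"wx":0,"wy":0,"wz":0},{"x":0,"y":0,"z":0,"wx":0,"wy":0,"wz":0}]'
python3 - <<'E'
from bench import ctrl
import cv2,numpy as np
s=ctrl.get_state();d=ctrl.get_image("wrist")
np.savez("w1.npz",pos=s["position"],rot=s["tool_rot"],**d)
cv2.imwrite("pics/w2.png",d["image"][:,:,::-1])
E
```

```text
time: 1.03
position: [0.521, -0.4576, 0.2222]
tool_rot: [-3.078, 0.619, -0.002]
ft_force: [1.0, 1.3, -0.3]
grip_width: 0.692
grip_force: 0.0
time: 1.2
position: [0.5191, -0.459, 0.2218]
tool_rot: [-3.079, 0.618, 0.001]
ft_force: [-1.7, -0.4, -0.6]
grip_width: 0.689
grip_force: 0.0
```

View pics/w2.png

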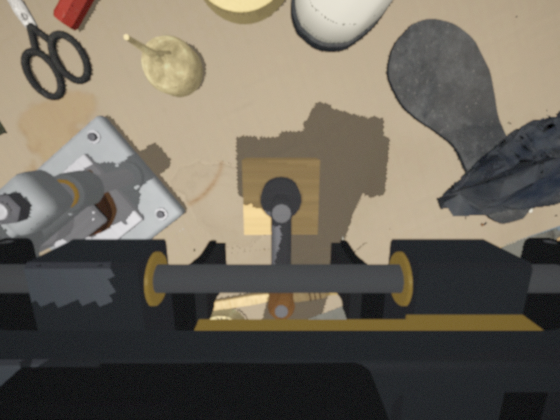

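The wrist view shows the arm running straight down the image, hub top at (282,213) and knob top at (281,311), so the yaw is right. The block is centred at about (282,197).

```bash
cat >> h.py <<'E'
def wr(f,u,v,z):
    d=np.load(f);T=np.eye(4);T[:3,:3]=R.from_rotvec(d["rot"]).as_matrix();T[:3,3]=d["pos"]
    M=T@d["hand_eye"];r=M[:3,:3]@np.linalg.inv(d["K"])@[u,v,1];o=M[:3,3];p=o+r*(z-o[2])/r[2]
    return p.round(4),(T[:3,:3].T@(p-T[:3,3])).round(4)
E
python3 - <<'E'
from h import *
h=wr("w1.npz",282,213,.111);k=wr("w1.npz",281,311,.154);print(h,k)
d=(k[0]-h[0]);print(np.degrees(np.arctan2(d[1],d[0])),np.hypot(d[0],d[1]))
d=np.load("w1.npz");x=R.from_rotvec(d["rot"]).as_matrix()[:,0];print(np.degrees(np.arctan2(x[1],x[0])))
E
```

```text
(array([ 0.5161, -0.4626,  0.111 ]), array([-0.0013,  0.0046,  0.1107])) (array([ 0.4466, -0.4323,  0.154 ]), array([-0.0771,  0.0034,  0.0678]))
156.4441837614159 0.07581780793454794
-22.68365281446585
```

```bash
python3 -m handwheel '[{"x":-0.0015,"y":0.004,"z":0.03,"wx":0,"wy":0,"wz":0.9},{"x":-0.0015,"y":0.004,"z":0.06,"wx":0,"wy":0,"wz":0.9},{"x":-0.0015,"y":0.004,"z":0.09,"wx":0,"wy":0,"wz":0.9},{"x":-0.0015,"y":0.004,"z":0.115,"wx":0,"wy":0,"wz":0.9},{"x":-0.0015,"y":0.004,"z":0.13,"wx":0,"wy":0,"wz":0.9},{"x":-0.0015,"y":0.004,"z":0.14,"wx":0,"wy":0,"wz":0.9},{"x":-0.0015,"y":0.004,"z":0.14,"wx":0,"wy":0,"wz":0.9}]' 0.06 30
python3 -m handwheel '[{"x":0,"y":0,"z":0,"wx":0,"wy":0,"wz":0},{"x":0,"y":0,"z":0,"wx":0,"wy":0,"wz":0},{"x":0,"y":0,"z":0,"wx":0,"wy":0,"wz":0},{"x":0,"y":0,"z":0,"wx":0,"wy":0,"wz":0},{"x":0,"y":0,"z":0,"wx":0,"wy":0,"wz":0},{"x":0,"y":0,"z":0,"wx":0,"wy":0,"wz":0}]' 0.015 40
```

```text
time: 1.83
position: [0.5108, -0.4651, 0.0799]
tool_rot: [-3.072, 0.654, 0.007]
ft_force: [-0.3, 0.4, -0.0]
grip_width: 0.692
grip_force: 0.0
time: 2.33
position: [0.5142, -0.4646, 0.0832]
tool_rot: [3.073, -0.649, 0.001]
ft_force: [-0.6, 1.9, -0.3]
grip_width: 0.32
grip_force: 0.5
```

```bash
python3 -m handwheel '[{"x":0,"y":0,"z":0,"wx":0,"wy":0,"wz":0},{"x":0,"y":0,"z":0,"wx":0,"wy":0,"wz":0},{"x":0,"y":0,"z":0,"wx":0,"wy":0,"wz":0},{"x":0,"y":0,"z":0,"wx":0,"wy":0,"wz":0},{"x":0,"y":0,"z":0,"wx":0,"wy":0,"wz":0},{"x":0,"y":0,"z":0,"wx":0,"wy":0,"wz":0}]'
```

```text
time: 2.83
position: [0.5144, -0.4642, 0.0828]
tool_rot: [-3.073, 0.649, -0.001]
ft_force: [1.3, 2.2, 2.4]
grip_width: 0.224
grip_force: 39.5
```

```bash
python3 -m handwheel '[{"x":0,"y":0,"z":-0.01,"wx":0,"wy":0,"wz":0},{"x":0,"y":0,"z":-0.03,"wx":0,"wy":0,"wz":0},{"x":0,"y":0,"z":-0.055,"wx":0,"wy":0,"wz":0},{"x":0,"y":0,"z":-0.08,"wx":0,"wy":0,"wz":0},{"x":0,"y":0,"z":-0.11,"wx":0,"wy":0,"wz":0},{"x":0,"y":0,"z":-0.14,"wx":0,"wy":0,"wz":0},{"x":0,"y":0,"z":-0.17,"wx":0,"wy":0,"wz":0},{"x":0,"y":0,"z":-0.195,"wx":0,"wy":0,"wz":0},{"x":0,"y":0,"z":-0.215,"wx":0,"wy":0,"wz":0},{"x":0,"y":0,"z":-0.225,"wx":0,"wy":0,"wz":0}]'
python3 -m handwheel '[{"x":0,"y":0,"z":0,"wx":0,"wy":0,"wz":0},{"x":0,"y":0,"z":0,"wx":0,"wy":0,"wz":0},{"x":0,"y":0,"z":0,"wx":0,"wy":0,"wz":0}]'
python3 - <<'E'
from h import *
from bench import ctrl
s=ctrl.get_state();print(s["joint_positions"].round(3),s["torque"],s["ft_force"])
A=R.from_rotvec(s["tool_rot"]).as_matrix();print(A.round(4))
print(A.T@(np.array([.5915,-.2405,s["position"][2]])-s["position"]))
E
```

```text
time: 3.67
position: [0.5136, -0.4657, 0.3106]
tool_rot: [3.071, -0.651, 0.004]
ft_force: [0.5, -0.4, -3.6]
grip_width: 0.23
grip_force: 39.5
time: 3.92
position: [0.513, -0.4642, 0.305]
tool_rot: [-3.072, 0.65, 0.006]
ft_force: [0.4, -0.0, -3.9]
grip_width: 0.224
grip_force: 39.5
[ 0.801  0.4   -0.152  1.186  0.059  1.563 -1.327] [ 0.03622899  0.01853341 -0.03912231] [ 0.42056666 -0.01168346 -3.8542578 ]
[[ 9.143e-01 -4.049e-01 -3.300e-03]
 [-4.049e-01 -9.144e-01  2.300e-03]
 [-3.900e-03 -8.000e-04 -1.000e+00]]
[-0.01881027 -0.23634797  0.0002519 ]
```

```bash
python3 -m handwheel '[{"x":-0.001,"y":-0.015,"z":0,"wx":0,"wy":0,"wz":0},{"x":-0.003,"y":-0.04,"z":0,"wx":0,"wy":0,"wz":0},{"x":-0.006,"y":-0.07,"z":0,"wx":0,"wy":0,"wz":0},{"x":-0.008,"y":-0.1,"z":0,"wx":0,"wy":0,"wz":0},{"x":-0.01,"y":-0.13,"z":0,"wx":0,"wy":0,"wz":0},{"x":-0.013,"y":-0.16,"z":0,"wx":0,"wy":0,"wz":0},{"x":-0.015,"y":-0.19,"z":0,"wx":0,"wy":0,"wz":0},{"x":-0.017,"y":-0.215,"z":0,"wx":0,"wy":0,"wz":0},{"x":-0.019,"y":-0.23,"z":0,"wx":0,"wy":0,"wz":0},{"x":-0.0195,"y":-0.236,"z":0,"wx":0,"wy":0,"wz":0}]'
python3 -m handwheel '[{"x":0,"y":0,"z":0.01,"wx":0,"wy":0,"wz":0},{"x":0,"y":0,"z":0.015,"wx":0,"wy":0,"wz":0},{"x":0,"y":0,"z":0.015,"wx":0,"wy":0,"wz":0},{"x":0,"y":0,"z":0.015,"wx":0,"wy":0,"wz":0}]'
python3 - <<'E'
from h import *
from bench import ctrl
import cv2
s=ctrl.get_state();print(s["joint_positions"].round(3),s["torque"],s["ft_force"],s["position"])
ims=[]
for n,x,y in(("top",205,135),("side",205,120)):
    d=ctrl.get_image(n)["image"][:,:,::-1];ims.append(cv2.resize(d[y:y+120,x:x+100],(400,480),interpolation=cv2.INTER_CUBIC))
cv2.imwrite("pics/m3.png",np.hstack(ims))
E
```

```text
time: 4.75
position: [0.5924, -0.2359, 0.3066]
tool_rot: [-3.074, 0.64, 0.003]
ft_force: [-0.5, 0.8, -4.0]
grip_width: 0.227
grip_force: 39.5
time: 5.08
position: [0.5902, -0.2433, 0.2912]
tool_rot: [3.072, -0.655, -0.004]
ft_force: [-0.5, -0.7, -3.5]
grip_width: 0.226
grip_force: 39.5
[ 0.554  0.288 -0.262  1.365  0.075  1.5   -1.695] [ 0.04154111  0.05349489 -0.00435706] [-0.48167633 -0.66056702 -3.46370555] [ 0.59016058 -0.24329891  0.29118257]
```

View pics/m3.png

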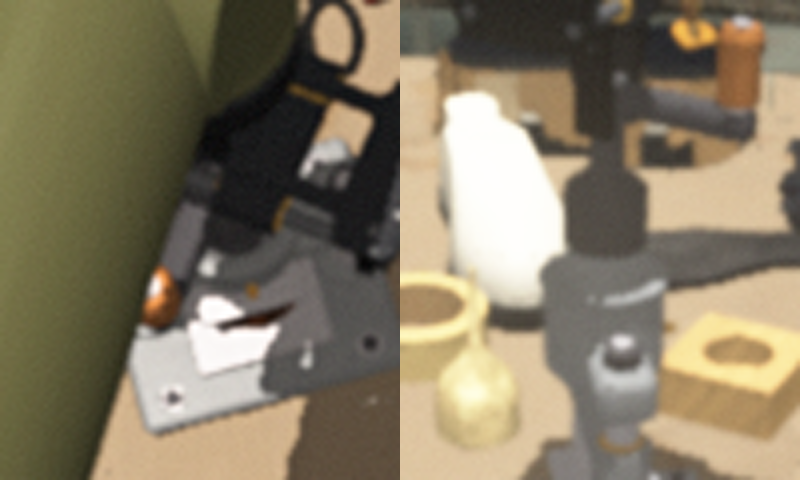

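The side crop shows the socket, centre column about 606, straight above the collar, which spans columns 545–668. I'll let the arm settle and then descend gently.

```bash
python3 -m handwheel '[{"x":0,"y":0,"z":0,"wx":0,"wy":0,"wz":0},{"x":0,"y":0,"z":0,"wx":0,"wy":0,"wz":0},{"x":0,"y":0,"z":0,"wx":0,"wy":0,"wz":0},{"x":0,"y":0,"z":0,"wx":0,"wy":0,"wz":0},{"x":0,"y":0,"z":0,"wx":0,"wy":0,"wz":0}]'
python3 - <<'E'
from h import *
from bench import ctrl
s=ctrl.get_state()
A=R.from_rotvec(s["tool_rot"]).as_matrix();print(A.round(4),s["torque"])
print(A.T@(np.array([.5915,-.2405,s["position"][2]])-s["position"]))
E
```

```text
time: 5.6
position: [0.5916, -0.2408, 0.2927]
tool_rot: [3.074, -0.65, 0.0]
ft_force: [0.2, -0.5, -3.4]
grip_width: 0.226
grip_force: 39.5
[[ 9.145e-01 -4.046e-01  2.000e-04]
 [-4.046e-01 -9.145e-01 -1.000e-04]
 [ 2.000e-04  1.000e-04 -1.000e+00]] [0.01111822 0.0194187  0.01801329]
[-2.42488532e-04 -2.37378909e-04 -6.97082175e-08]
```

```bash
python3 -m handwheel '[{"x":0,"y":0,"z":0.006,"wx":0,"wy":0,"wz":0},{"x":0,"y":0,"z":0.012,"wx":0,"wy":0,"wz":0},{"x":0,"y":0,"z":0.017,"wx":0,"wy":0,"wz":0},{"x":0,"y":0,"z":0.02,"wx":0,"wy":0,"wz":0},{"x":0,"y":0,"z":0.022,"wx":0,"wy":0,"wz":0},{"x":0,"y":0,"z":0.022,"wx":0,"wy":0,"wz":0},{"x":0,"y":0,"z":0.022,"wx":0,"wy":0,"wz":0}]'
python3 -m handwheel '[{"x":0,"y":0,"z":0.001,"wx":0,"wy":0,"wz":0},{"x":0,"y":0,"z":0.002,"wx":0,"wy":0,"wz":0},{"x":0,"y":0,"z":0.003,"wx":0,"wy":0,"wz":0},{"x":0,"y":0,"z":0.003,"wx":0,"wy":0,"wz":0}]'
```

```text
time: 6.18
position: [0.5916, -0.2409, 0.2705]
tool_rot: [3.074, -0.65, -0.0]
ft_force: [-0.7, 0.1, -3.3]
grip_width: 0.227
grip_force: 39.5
time: 6.52
position: [0.5915, -0.2408, 0.2674]
tool_rot: [3.074, -0.65, -0.0]
ft_force: [-0.1, -0.2, -4.1]
grip_width: 0.228
grip_force: 39.5
```

```bash
python3 -m handwheel '[{"x":0,"y":0,"z":0.0005,"wx":0,"wy":0,"wz":0},{"x":0,"y":0,"z":0.001,"wx":0,"wy":0,"wz":0},{"x":0,"y":0,"z":0.0015,"wx":0,"wy":0,"wz":0},{"x":0,"y":0,"z":0.002,"wx":0,"wy":0,"wz":0}]'
python3 -m handwheel '[{"x":0,"y":0,"z":0.0005,"wx":0,"wy":0,"wz":0},{"x":0,"y":0,"z":0.001,"wx":0,"wy":0,"wz":0},{"x":0,"y":0,"z":0.0015,"wx":0,"wy":0,"wz":0},{"x":0,"y":0,"z":0.002,"wx":0,"wy":0,"wz":0}]'; python3 -c "
from bench import ctrl;print(ctrl.get_state()['torque'])"
```

```text
time: 6.85
position: [0.5916, -0.2409, 0.2655]
tool_rot: [3.074, -0.65, 0.0]
ft_force: [-0.0, 1.3, -4.1]
grip_width: 0.228
grip_force: 39.5
time: 7.18
position: [0.5916, -0.2409, 0.2635]
tool_rot: [3.074, -0.65, 0.0]
ft_force: [0.6, 0.2, -3.2]
grip_width: 0.229
grip_force: 39.5
[-0.02081839  0.01874443  0.03164403]
```

```bash
python3 -m handwheel '[{"x":0,"y":0,"z":0.002,"wx":0,"wy":0,"wz":0},{"x":0,"y":0,"z":0.004,"wx":0,"wy":0,"wz":0},{"x":0,"y":0,"z":0.006,"wx":0,"wy":0,"wz":0},{"x":0,"y":0,"z":0.007,"wx":0,"wy":0,"wz":0},{"x":0,"y":0,"z":0.008,"wx":0,"wy":0,"wz":0}]'
python3 -m handwheel '[{"x":0,"y":0,"z":0.002,"wx":0,"wy":0,"wz":0},{"x":0,"y":0,"z":0.004,"wx":0,"wy":0,"wz":0},{"x":0,"y":0,"z":0.006,"wx":0,"wy":0,"wz":0},{"x":0,"y":0,"z":0.007,"wx":0,"wy":0,"wz":0},{"x":0,"y":0,"z":0.008,"wx":0,"wy":0,"wz":0}]'
python3 -m handwheel '[{"x":0,"y":0,"z":0.001,"wx":0,"wy":0,"wz":0},{"x":0,"y":0,"z":0.0015,"wx":0,"wy":0,"wz":0},{"x":0,"y":0,"z":0.002,"wx":0,"wy":0,"wz":0},{"x":0,"y":0,"z":0.002,"wx":0,"wy":0,"wz":0}]'
```

```text
time: 7.6
position: [0.5914, -0.2409, 0.2552]
tool_rot: [3.074, -0.65, -0.001]
ft_force: [-0.4, -0.2, -4.0]
grip_width: 0.222
grip_force: 39.5
time: 8.02
position: [0.5915, -0.2409, 0.2473]
tool_rot: [3.074, -0.65, -0.0]
ft_force: [-0.3, 0.4, -3.7]
grip_width: 0.227
grip_force: 39.5
time: 8.35
position: [0.5916, -0.2409, 0.2454]
tool_rot: [3.074, -0.65, -0.0]
ft_force: [-0.3, -0.6, -5.0]
grip_width: 0.225
grip_force: 39.5
```

```bash
python3 -m handwheel '[{"x":0,"y":0,"z":0.0005,"wx":0,"wy":0,"wz":0},{"x":0,"y":0,"z":0.001,"wx":0,"wy":0,"wz":0},{"x":0,"y":0,"z":0.001,"wx":0,"wy":0,"wz":0}]'
python3 -m handwheel '[{"x":0,"y":0,"z":0.0005,"wx":0,"wy":0,"wz":0},{"x":0,"y":0,"z":0.001,"wx":0,"wy":0,"wz":0},{"x":0,"y":0,"z":0.001,"wx":0,"wy":0,"wz":0}]'
```

```text
time: 8.6
position: [0.5916, -0.2409, 0.2445]
tool_rot: [3.074, -0.65, -0.0]
ft_force: [0.9, -1.5, -3.9]
grip_width: 0.229
grip_force: 39.5
time: 8.85
position: [0.5917, -0.2408, 0.2437]
tool_rot: [3.074, -0.65, 0.001]
ft_force: [-0.1, -0.2, -3.8]
grip_width: 0.227
grip_force: 39.5
```

```bash
python3 -m handwheel '[{"x":0,"y":0,"z":0.0005,"wx":0,"wy":0,"wz":0},{"x":0,"y":0,"z":0.001,"wx":0,"wy":0,"wz":0},{"x":0,"y":0,"z":0.001,"wx":0,"wy":0,"wz":0}]'
```

```text
time: 9.1
position: [0.5919, -0.2409, 0.2434]
tool_rot: [3.073, -0.65, 0.002]
ft_force: [-1.1, 0.4, 1.2]
grip_width: 0.225
grip_force: 39.5
```

Contact is at about 5 N, on top of the hex. I'll now turn slowly under that light push.

```bash
python3 -m handwheel '[{"x":0,"y":0,"z":0.0003,"wx":0,"wy":0,"wz":-3},{"x":0,"y":0,"z":0.0003,"wx":0,"wy":0,"wz":-6},{"x":0,"y":0,"z":0.0003,"wx":0,"wy":0,"wz":-9},{"x":0,"y":0,"z":0.0003,"wx":0,"wy":0,"wz":-10}]'
```

```text
time: 9.43
position: [0.5918, -0.2411, 0.2433]
tool_rot: [3.118, -0.377, 0.002]
ft_force: [-1.0, -1.3, 3.3]
grip_width: 0.224
grip_force: 39.5
```

```bash
python3 -m handwheel '[{"x":0,"y":0,"z":0,"wx":0,"wy":0,"wz":-3},{"x":0,"y":0,"z":0,"wx":0,"wy":0,"wz":-6},{"x":0,"y":0,"z":0,"wx":0,"wy":0,"wz":-9},{"x":0,"y":0,"z":0,"wx":0,"wy":0,"wz":-10}]'; python3 -c "
from bench import ctrl;print(ctrl.get_state()['torque'])"
```

```text
time: 9.77
position: [0.5918, -0.2411, 0.2434]
tool_rot: [3.139, -0.105, 0.002]
ft_force: [-1.6, -0.3, 3.7]
grip_width: 0.226
grip_force: 39.5
[-0.11642074  0.43181214 -0.06779172]
```

```bash
python3 -m handwheel '[{"x":0,"y":0,"z":0,"wx":0,"wy":0,"wz":-3},{"x":0,"y":0,"z":0,"wx":0,"wy":0,"wz":-6},{"x":0,"y":0,"z":0,"wx":0,"wy":0,"wz":-9},{"x":0,"y":0,"z":0,"wx":0,"wy":0,"wz":-10}]'
```

```text
time: 10.1
position: [0.5919, -0.2413, 0.2433]
tool_rot: [3.136, 0.168, 0.002]
ft_force: [-0.4, -1.4, 5.7]
grip_width: 0.225
grip_force: 39.5
```

```bash
python3 -m handwheel '[{"x":0,"y":0,"z":0,"wx":0,"wy":0,"wz":-2},{"x":0,"y":0,"z":0,"wx":0,"wy":0,"wz":-4},{"x":0,"y":0,"z":0,"wx":0,"wy":0,"wz":-6}]';python3 -c "
from bench import ctrl;print(ctrl.get_state()['torque'])"
```

```text
time: 10.35
position: [0.5921, -0.2414, 0.2433]
tool_rot: [3.123, 0.331, 0.003]
ft_force: [0.0, -1.7, 4.1]
grip_width: 0.228
grip_force: 39.5
[-0.2923945   0.13707838 -0.09553227]
```

```bash
python3 -m handwheel '[{"x":0,"y":0,"z":0,"wx":0,"wy":0,"wz":-2},{"x":0,"y":0,"z":0,"wx":0,"wy":0,"wz":-4},{"x":0,"y":0,"z":0,"wx":0,"wy":0,"wz":-6},{"x":0,"y":0,"z":0,"wx":0,"wy":0,"wz":-8}]'
```

```text
time: 10.68
position: [0.5921, -0.2416, 0.2432]
tool_rot: [3.092, 0.548, 0.003]
ft_force: [-0.8, -1.1, 4.2]
grip_width: 0.225
grip_force: 39.5
```

```bash
python3 -m handwheel '[{"x":0,"y":0,"z":0,"wx":0,"wy":0,"wz":-2},{"x":0,"y":0,"z":0,"wx":0,"wy":0,"wz":-4},{"x":0,"y":0,"z":0,"wx":0,"wy":0,"wz":-6},{"x":0,"y":0,"z":0,"wx":0,"wy":0,"wz":-8}]';python3 -c "
from bench import ctrl;print(ctrl.get_state()['torque'])"
```

```text
time: 11.02
position: [0.5921, -0.2418, 0.2415]
tool_rot: [3.046, 0.762, 0.001]
ft_force: [1.6, -1.9, -3.4]
grip_width: 0.227
grip_force: 39.5
[-0.78967978 -0.70081772 -0.08735099]
```

The force is back to -3.4 N and z has dropped 2 mm, so the hex is found. I'll press on down gently.

```bash
python3 -m handwheel '[{"x":0,"y":0,"z":0.001,"wx":0,"wy":0,"wz":0},{"x":0,"y":0,"z":0.002,"wx":0,"wy":0,"wz":0},{"x":0,"y":0,"z":0.003,"wx":0,"wy":0,"wz":0},{"x":0,"y":0,"z":0.004,"wx":0,"wy":0,"wz":0}]'
```

```text
time: 11.35
position: [0.592, -0.2416, 0.2382]
tool_rot: [3.047, 0.761, 0.001]
ft_force: [2.7, -2.9, -0.6]
grip_width: 0.225
grip_force: 39.7
```

```bash
python3 -c "
from bench import ctrl;print(ctrl.get_state()['torque'])"; python3 -m handwheel '[{"x":0,"y":0,"z":0.001,"wx":0,"wy":0,"wz":0},{"x":0,"y":0,"z":0.002,"wx":0,"wy":0,"wz":0},{"x":0,"y":0,"z":0.003,"wx":0,"wy":0,"wz":0}]'
```

```text
[-1.0314817  -0.85223399 -0.04635837]
time: 11.6
position: [0.5919, -0.2413, 0.2355]
tool_rot: [3.046, 0.762, 0.001]
ft_force: [2.9, -3.8, -0.8]
grip_width: 0.227
grip_force: 39.8
```

```bash
python3 -m handwheel '[{"x":0,"y":0,"z":0.001,"wx":0,"wy":0,"wz":0},{"x":0,"y":0,"z":0.002,"wx":0,"wy":0,"wz":0},{"x":0,"y":0,"z":0.003,"wx":0,"wy":0,"wz":0},{"x":0,"y":0,"z":0.004,"wx":0,"wy":0,"wz":0}]'
```

```text
time: 11.93
position: [0.592, -0.2413, 0.2316]
tool_rot: [3.046, 0.763, 0.002]
ft_force: [3.3, -3.8, -0.3]
grip_width: 0.224
grip_force: 39.8
```

```bash
python3 -m handwheel '[{"x":0,"y":0,"z":0.001,"wx":0,"wy":0,"wz":0},{"x":0,"y":0,"z":0.002,"wx":0,"wy":0,"wz":0},{"x":0,"y":0,"z":0.003,"wx":0,"wy":0,"wz":0}]';python3 -c "
from bench import ctrl;print(ctrl.get_state()['torque'])"
```

```text
time: 12.18
position: [0.592, -0.2413, 0.2286]
tool_rot: [3.046, 0.763, 0.002]
ft_force: [3.1, -4.2, -1.0]
grip_width: 0.225
grip_force: 39.8
[-1.2635677  -0.96092535 -0.06067521]
```

```bash
python3 -m handwheel '[{"x":0,"y":0,"z":0.001,"wx":0,"wy":0,"wz":0},{"x":0,"y":0,"z":0.002,"wx":0,"wy":0,"wz":0},{"x":0,"y":0,"z":0.002,"wx":0,"wy":0,"wz":0}]'
```

```text
time: 12.43
position: [0.5919, -0.2412, 0.2264]
tool_rot: [3.047, 0.763, 0.001]
ft_force: [3.3, -4.3, -1.1]
grip_width: 0.227
grip_force: 39.8
```

```bash
python3 -m handwheel '[{"x":0,"y":0,"z":0.0005,"wx":0,"wy":0,"wz":0},{"x":0,"y":0,"z":0.001,"wx":0,"wy":0,"wz":0},{"x":0,"y":0,"z":0.001,"wx":0,"wy":0,"wz":0}]'
```

```text
time: 12.68
position: [0.592, -0.2412, 0.2258]
tool_rot: [3.046, 0.763, 0.002]
ft_force: [3.5, -3.6, 1.4]
grip_width: 0.226
grip_force: 39.8
```

```bash
python3 -m handwheel '[{"x":0,"y":0,"z":0.0005,"wx":0,"wy":0,"wz":0},{"x":0,"y":0,"z":0.001,"wx":0,"wy":0,"wz":0},{"x":0,"y":0,"z":0.001,"wx":0,"wy":0,"wz":0}]'
```

```text
time: 12.93
position: [0.5922, -0.241, 0.2257]
tool_rot: [3.046, 0.763, 0.003]
ft_force: [2.7, -4.2, 4.7]
grip_width: 0.225
grip_force: 39.8
```

The crank is seated at TCP z 0.2257. I'll release, rise, and move to the knob, which lies at tool x of about -0.0745.

```bash
python3 -m handwheel '[{"x":0,"y":0,"z":-0.001,"wx":0,"wy":0,"wz":0},{"x":0,"y":0,"z":-0.001,"wx":0,"wy":0,"wz":0},{"x":0,"y":0,"z":-0.001,"wx":0,"wy":0,"wz":0},{"x":0,"y":0,"z":-0.001,"wx":0,"wy":0,"wz":0},{"x":0,"y":0,"z":-0.001,"wx":0,"wy":0,"wz":0},{"x":0,"y":0,"z":-0.001,"wx":0,"wy":0,"wz":0}]' 0.06
python3 -m handwheel '[{"x":0,"y":0,"z":-0.015,"wx":0,"wy":0,"wz":0},{"x":0,"y":0,"z":-0.04,"wx":0,"wy":0,"wz":0},{"x":0,"y":0,"z":-0.065,"wx":0,"wy":0,"wz":0},{"x":0,"y":0,"z":-0.085,"wx":0,"wy":0,"wz":0},{"x":0,"y":0,"z":-0.1,"wx":0,"wy":0,"wz":0},{"x":-0.02,"y":0,"z":-0.1,"wx":0,"wy":0,"wz":0},{"x":-0.045,"y":0,"z":-0.1,"wx":0,"wy":0,"wz":0},{"x":-0.065,"y":0,"z":-0.1,"wx":0,"wy":0,"wz":0},{"x":-0.0745,"y":0,"z":-0.1,"wx":0,"wy":0,"wz":0},{"x":-0.0745,"y":0,"z":-0.1,"wx":0,"wy":0,"wz":0}]'
python3 -m handwheel '[{"x":0,"y":0,"z":0,"wx":0,"wy":0,"wz":0},{"x":0,"y":0,"z":0,"wx":0,"wy":0,"wz":0},{"x":0,"y":0,"z":0,"wx":0,"wy":0,"wz":0}]'
python3 - <<'E'
from h import *
from bench import ctrl
import cv2
s=ctrl.get_state();w=ctrl.get_image("wrist");d=ctrl.get_image("side");np.savez("w2.npz",pos=s["position"],rot=s["tool_rot"],**w)
print(s["joint_positions"].round(2))
a=cv2.resize(w["image"][120:320,180:380],(400,400));b=cv2.resize(d["image"][165:285,210:310],(400,480),interpolation=cv2.INTER_CUBIC)
cv2.imwrite("pics/m4.png",np.hstack([np.vstack([a,a[:80]*0]),b])[:,:,::-1])
E
```

```text
time: 13.43
position: [0.5912, -0.2404, 0.2247]
tool_rot: [-3.046, -0.764, 0.002]
ft_force: [0.1, 0.1, 0.6]
grip_width: 0.593
grip_force: 0.0
time: 14.27
position: [0.5241, -0.2779, 0.3256]
tool_rot: [3.048, 0.757, -0.001]
ft_force: [0.0, -0.1, -0.6]
grip_width: 0.692
grip_force: 0.0
time: 14.52
position: [0.527, -0.2746, 0.325]
tool_rot: [-3.046, -0.767, -0.001]
ft_force: [-0.2, 0.3, 0.1]
grip_width: 0.687
grip_force: 0.0
[ 0.74  0.19 -0.35  1.42  0.07  1.54 -0.69]
```

View pics/m4.png

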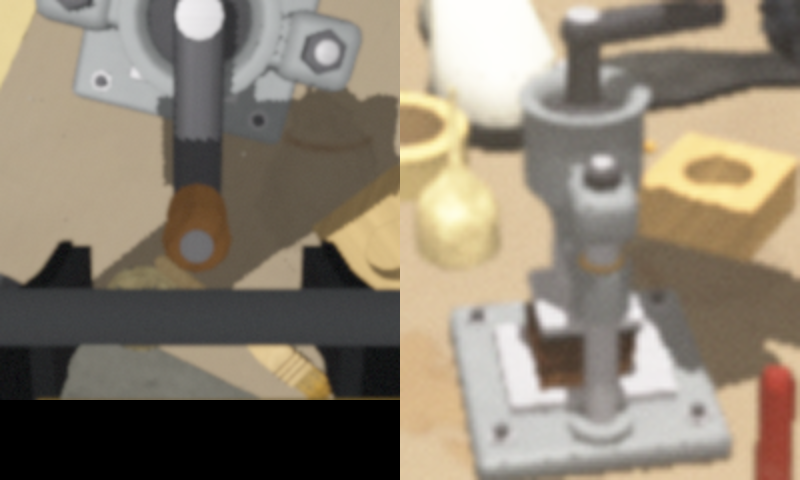

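The wrist crop shows the crank seated in the collar, with the knob top at (278,242) and the hub at (279,128) in full-frame pixels. The side crop shows the crosshead and foot above the brown lifts, at around (590,330).

```bash
python3 - <<'E'
from h import *
k=wr("w2.npz",278,242.5,.297);h=wr("w2.npz",279.5,128.5,.254);print(k,h)
d=h[0]-k[0];print(np.degrees(np.arctan2(d[1],d[0])),np.hypot(d[0],d[1]))
E
```

```text
(array([ 0.5262, -0.2757,  0.297 ]), array([-0.0012,  0.0006,  0.028 ])) (array([ 0.5922, -0.2416,  0.254 ]), array([0.073 , 0.0018, 0.0711]))
27.323891301346553 0.07428869362157335
```

```bash
python3 -m handwheel '[{"x":-0.001,"y":0.0005,"z":0.02,"wx":0,"wy":0,"wz":0},{"x":-0.001,"y":0.0005,"z":0.04,"wx":0,"wy":0,"wz":0},{"x":-0.001,"y":0.0005,"z":0.055,"wx":0,"wy":0,"wz":0},{"x":-0.001,"y":0.0005,"z":0.063,"wx":0,"wy":0,"wz":0},{"x":-0.001,"y":0.0005,"z":0.063,"wx":0,"wy":0,"wz":0},{"x":-0.001,"y":0.0005,"z":0.063,"wx":0,"wy":0,"wz":0}]'
python3 -m handwheel '[{"x":0,"y":0,"z":0,"wx":0,"wy":0,"wz":0},{"x":0,"y":0,"z":0,"wx":0,"wy":0,"wz":0},{"x":0,"y":0,"z":0,"wx":0,"wy":0,"wz":0},{"x":0,"y":0,"z":0,"wx":0,"wy":0,"wz":0},{"x":0,"y":0,"z":0,"wx":0,"wy":0,"wz":0},{"x":0,"y":0,"z":0,"wx":0,"wy":0,"wz":0},{"x":0,"y":0,"z":0,"wx":0,"wy":0,"wz":0},{"x":0,"y":0,"z":0,"wx":0,"wy":0,"wz":0},{"x":0,"y":0,"z":0,"wx":0,"wy":0,"wz":0},{"x":0,"y":0,"z":0,"wx":0,"wy":0,"wz":0}]' 0.018 20
cat > orb.py <<'E'
# print tool-frame shifts for a clockwise orbit about the screw from the present commanded knob angle
from h import *
from bench import ctrl
C0=np.array([.5917,-.2410])
def st():
    s=ctrl.get_state();p=s["position"][:2]-C0;x=R.from_rotvec(s["tool_rot"]).as_matrix()[:,0]
    a=np.arctan2(p[1],p[0]);t=np.array([-np.sin(a),np.cos(a)]);f=s["ft_force"][:2]
    print("knob",np.degrees(a).round(2),"r",np.hypot(*p).round(4),"yaw",np.degrees(np.arctan2(x[1],x[0])).round(2),"Ft",(f@t).round(2),"Fr",(f@p/np.hypot(*p)).round(2),"Fz",s["ft_force"][2].round(1),"Mz",s["torque"][2].round(3),"z",s["position"][2].round(4))
if __name__=="__main__":st()
E
python3 orb.py
```

```text
time: 15.12
position: [0.5255, -0.2766, 0.2624]
tool_rot: [-3.047, -0.764, 0.0]
ft_force: [0.1, -0.3, -0.6]
grip_width: 0.689
grip_force: 0.0
time: 15.95
position: [0.5252, -0.2769, 0.2623]
tool_rot: [3.047, 0.763, -0.0]
ft_force: [-0.8, 0.1, 0.7]
grip_width: 0.266
grip_force: 20.0
knob -151.66 r 0.0756 yaw 28.13 Ft -0.47 Fr 0.64 Fz 0.7 Mz 0.023 z 0.2623
```

The knob is gripped. With the tool's orientation held fixed, I'll orbit it clockwise in 60° calls of 6° per row and watch the tangential force.

```bash
python3 -m handwheel '[{"x":0.0004,"y":-0.0078,"z":0,"wx":0,"wy":0,"wz":0},{"x":0.0016,"y":-0.0156,"z":0,"wx":0,"wy":0,"wz":0},{"x":0.0037,"y":-0.0232,"z":0,"wx":0,"wy":0,"wz":0},{"x":0.0065,"y":-0.0305,"z":0,"wx":0,"wy":0,"wz":0},{"x":0.01,"y":-0.0375,"z":0,"wx":0,"wy":0,"wz":0},{"x":0.0143,"y":-0.0441,"z":0,"wx":0,"wy":0,"wz":0},{"x":0.0193,"y":-0.0502,"z":0,"wx":0,"wy":0,"wz":0},{"x":0.0248,"y":-0.0557,"z":0,"wx":0,"wy":0,"wz":0},{"x":0.0309,"y":-0.0607,"z":0,"wx":0,"wy":0,"wz":0},{"x":0.0375,"y":-0.065,"z":0,"wx":0,"wy":0,"wz":0}]'; python3 orb.py
```

```text
time: 16.78
position: [0.5276, -0.2013, 0.2623]
tool_rot: [3.047, 0.763, -0.001]
ft_force: [-0.2, -2.8, 0.1]
grip_width: 0.262
grip_force: 20.0
knob 148.19 r 0.0754 yaw 28.13 Ft 2.48 Fr -1.29 Fz 0.1 Mz -0.043 z 0.2623
```

```bash
python3 -m handwheel '[{"x":0.007,"y":-0.0035,"z":0,"wx":0,"wy":0,"wz":0},{"x":0.0143,"y":-0.0063,"z":0,"wx":0,"wy":0,"wz":0},{"x":0.0219,"y":-0.0084,"z":0,"wx":0,"wy":0,"wz":0},{"x":0.0297,"y":-0.0096,"z":0,"wx":0,"wy":0,"wz":0},{"x":0.0375,"y":-0.01,"z":0,"wx":0,"wy":0,"wz":0},{"x":0.0453,"y":-0.0096,"z":0,"wx":0,"wy":0,"wz":0},{"x":0.0531,"y":-0.0084,"z":0,"wx":0,"wy":0,"wz":0},{"x":0.0607,"y":-0.0063,"z":0,"wx":0,"wy":0,"wz":0},{"x":0.068,"y":-0.0035,"z":0,"wx":0,"wy":0,"wz":0},{"x":0.075,"y":0,"z":0,"wx":0,"wy":0,"wz":0}]' | grep time; python3 orb.py
```

```text
time: 17.62
knob 87.96 r 0.0752 yaw 28.16 Ft 2.74 Fr -1.2 Fz 1.3 Mz 0.038 z 0.2621
```

```bash
python3 -m handwheel '[{"x":0.0066,"y":0.0043,"z":0,"wx":0,"wy":0,"wz":0},{"x":0.0127,"y":0.0093,"z":0,"wx":0,"wy":0,"wz":0},{"x":0.0182,"y":0.0148,"z":0,"wx":0,"wy":0,"wz":0},{"x":0.0232,"y":0.0209,"z":0,"wx":0,"wy":0,"wz":0},{"x":0.0275,"y":0.0275,"z":0,"wx":0,"wy":0,"wz":0},{"x":0.031,"y":0.0345,"z":0,"wx":0,"wy":0,"wz":0},{"x":0.0338,"y":0.0418,"z":0,"wx":0,"wy":0,"wz":0},{"x":0.0359,"y":0.0494,"z":0,"wx":0,"wy":0,"wz":0},{"x":0.0371,"y":0.0572,"z":0,"wx":0,"wy":0,"wz":0},{"x":0.0375,"y":0.065,"z":0,"wx":0,"wy":0,"wz":0}]' | grep time; python3 orb.py
```

```text
time: 18.45
knob 27.63 r 0.0751 yaw 28.16 Ft 3.7 Fr -1.22 Fz 1.7 Mz -0.001 z 0.2622
```

About 180° turned, 6 mm of travel. I'll continue in 12° calls, logging the force and saving side pictures so I can spot contact.

```bash
cat > snap.py <<'E'
import sys,orb,cv2
from bench import ctrl
orb.st()
if len(sys.argv)>1: cv2.imwrite(f"s{sys.argv[1]}.png",ctrl.get_image("side")["image"][:,:,::-1])
E
python3 snap.py 180
python3 -m handwheel '[{"x":-0.0004,"y":0.0078,"z":0,"wx":0,"wy":0,"wz":0},{"x":-0.0016,"y":0.0156,"z":0,"wx":0,"wy":0,"wz":0}]'>l; python3 orb.py
python3 -m handwheel '[{"x":-0.0021,"y":0.0076,"z":0,"wx":0,"wy":0,"wz":0},{"x":-0.0049,"y":0.0149,"z":0,"wx":0,"wy":0,"wz":0}]'>l; python3 orb.py
python3 -m handwheel '[{"x":-0.0035,"y":0.007,"z":0,"wx":0,"wy":0,"wz":0},{"x":-0.0078,"y":0.0136,"z":0,"wx":0,"wy":0,"wz":0}]'>l; python3 snap.py 216
python3 -m handwheel '[{"x":-0.005,"y":0.0061,"z":0,"wx":0,"wy":0,"wz":0},{"x":-0.0105,"y":0.0116,"z":0,"wx":0,"wy":0,"wz":0}]'>l; python3 orb.py
python3 -m handwheel '[{"x":-0.0061,"y":0.005,"z":0,"wx":0,"wy":0,"wz":0},{"x":-0.0127,"y":0.0093,"z":0,"wx":0,"wy":0,"wz":0}]'>l; python3 snap.py 240; cat l
```

```text
knob 27.63 r 0.0751 yaw 28.16 Ft 3.7 Fr -1.22 Fz 1.7 Mz -0.001 z 0.2622
knob 16.09 r 0.0751 yaw 28.2 Ft 3.39 Fr -0.89 Fz 1.6 Mz -0.037 z 0.2622
knob 3.39 r 0.0751 yaw 28.15 Ft 3.01 Fr -1.24 Fz 0.5 Mz 0.028 z 0.2623
knob -8.74 r 0.0752 yaw 28.14 Ft 3.19 Fr -0.82 Fz 0.9 Mz 0.021 z 0.2623
knob -20.04 r 0.0752 yaw 28.2 Ft 3.56 Fr -0.1 Fz -0.1 Mz 0.043 z 0.2624
knob -32.88 r 0.0754 yaw 28.13 Ft 2.83 Fr -1.38 Fz 0.0 Mz -0.032 z 0.2623
time: 19.38
position: [0.655, -0.2819, 0.2623]
tool_rot: [3.047, 0.763, 0.001]
ft_force: [0.4, 3.1, 0.0]
grip_width: 0.262
grip_force: 20.0
```

```bash

python3 -m handwheel '[{"x":-0.007,"y":0.0035,"z":0,"wx":0,"wy":0,"wz":0},{"x":-0.0143,"y":0.0063,"z":0,"wx":0,"wy":0,"wz":0}]'>l; python3 orb.py
python3 -m handwheel '[{"x":-0.0076,"y":0.0021,"z":0,"wx":0,"wy":0,"wz":0},{"x":-0.0154,"y":0.0033,"z":0,"wx":0,"wy":0,"wz":0}]'>l; python3 orb.py
python3 -m handwheel '[{"x":-0.0078,"y":0.0004,"z":0,"wx":0,"wy":0,"wz":0},{"x":-0.0156,"y":0,"z":0,"wx":0,"wy":0,"wz":0}]'>l; python3 snap.py 276
python3 -m handwheel '[{"x":-0.0078,"y":-0.0012,"z":0,"wx":0,"wy":0,"wz":0},{"x":-0.0154,"y":-0.0033,"z":0,"wx":0,"wy":0,"wz":0}]'>l; python3 orb.py
python3 -m handwheel '[{"x":-0.0073,"y":-0.0028,"z":0,"wx":0,"wy":0,"wz":0},{"x":-0.0143,"y":-0.0063,"z":0,"wx":0,"wy":0,"wz":0}]'>l; python3 snap.py 300
python3 - <<'E'
import cv2,numpy as np
L=[cv2.imread(f) for f in("s180.png","s216.png","s240.png","s276.png","s300.png")]
L=[cv2.imread("pics/m4.png")[280:480,500:660]]+[cv2.resize(i[235:285,235:275],(160,200),interpolation=cv2.INTER_CUBIC) for i in L]
L=[cv2.resize(i,(256,300),interpolation=cv2.INTER_CUBIC) for i in L]
cv2.imwrite("pics/m5.png",np.vstack([np.hstack(L[:3]),np.hstack(L[3:])]))
E
```

```text
knob -44.22 r 0.0754 yaw 28.18 Ft 3.08 Fr -0.1 Fz -0.3 Mz 0.007 z 0.2624
knob -56.95 r 0.0757 yaw 28.12 Ft 3.19 Fr -0.52 Fz 0.1 Mz 0.008 z 0.2623
knob -68.88 r 0.0758 yaw 28.11 Ft 3.29 Fr -0.78 Fz 0.2 Mz -0.017 z 0.2623
knob -80.4 r 0.0759 yaw 28.14 Ft 4.01 Fr -0.07 Fz 0.8 Mz -0.02 z 0.2623
knob -92.65 r 0.0761 yaw 28.11 Ft 3.15 Fr -2.07 Fz 0.1 Mz 0.036 z 0.2623
```

View pics/m5.png

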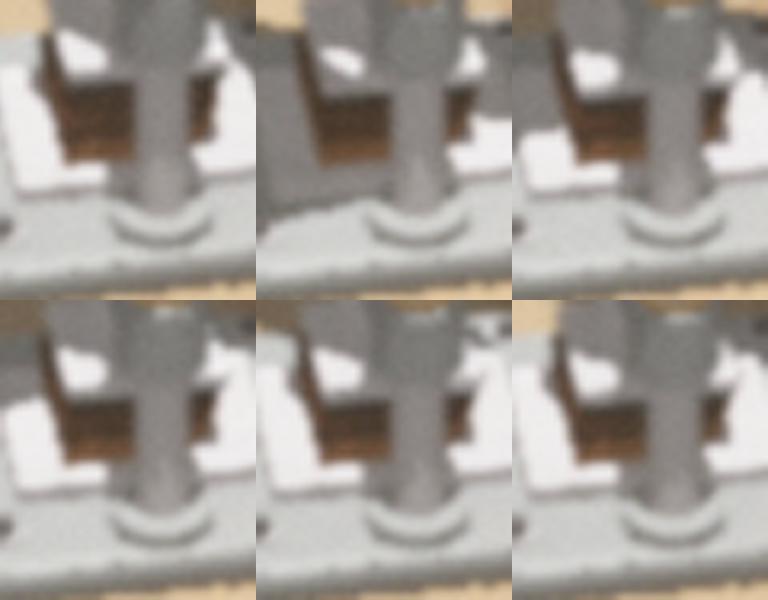

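The montage (0, 180, 216, 240, 276 and 300°) shows the grey foot's lower edge coming down over the brown lifts, from row 80 to about 105 of each tile, with the lifts' lower edge at 160. Contact must be close. I'll measure that edge numerically; it stops moving at contact.

```bash
cat > edge.py <<'E'
import cv2,numpy as np,sys
def ed(im,c0=247,c1=255):
    p=im[235:275,c0:c1].astype(float);q=(p[:,:,2]-p[:,:,0]).mean(1)  # R-B : brown vs grey
    g=np.maximum(q,0);i=int(np.argmax(g>0.5*g.max()))
    def cross(t):
        for k in range(5,len(q)):
            if q[k-1]<t<=q[k]: return 235+k-1+(t-q[k-1])/(q[k]-q[k-1])
    return [np.round(cross(t) or 0,2) for t in(10,15,20)],np.round(q[8:28],0).astype(int)
for f in sys.argv[1:]: print(f,*ed(cv2.imread(f"s{f}.png")))
E
python3 -c "
import cv2,numpy as np
cv2.imwrite('s0.png',np.load('side0.npz')['image'][:,:,::-1])"
python3 edge.py 0 180 216 240 276 300
```

```text
0 [np.float64(247.93), np.float64(249.16), np.float64(249.84)] [ 5  5  5  7  8 10 14 21 25 27 28 31 31 30 32 42 49 48 34 15]
180 [np.float64(249.6), np.float64(251.0), np.float64(251.7)] [ 7  6  5  6  7  8  8 11 15 22 28 29 30 30 34 41 47 48 38 22]
216 [np.float64(250.52), np.float64(251.59), np.float64(252.35)] [ 7  6  5  4  5  6  6  8 12 17 25 30 33 31 33 42 51 51 35 16]
240 [np.float64(250.87), np.float64(252.02), np.float64(252.67)] [ 6  6  5  4  5  5  7  8 10 15 22 28 29 30 33 41 50 50 34 16]
276 [np.float64(251.21), np.float64(252.2), np.float64(253.0)] [ 7  6  4  5  4  5  6  7  9 14 20 26 28 30 32 41 49 48 33 16]
300 [np.float64(251.38), np.float64(252.57), np.float64(253.32)] [ 7  7  6  5  5  5  6  7  9 12 18 25 29 30 33 41 49 50 34 16]
```

```bash

python3 -m handwheel '[{"x":-0.0066,"y":-0.0043,"z":0,"wx":0,"wy":0,"wz":0},{"x":-0.0127,"y":-0.0093,"z":0,"wx":0,"wy":0,"wz":0}]'>l; python3 snap.py 312
python3 -m handwheel '[{"x":-0.0055,"y":-0.0055,"z":0,"wx":0,"wy":0,"wz":0},{"x":-0.0105,"y":-0.0116,"z":0,"wx":0,"wy":0,"wz":0}]'>l; python3 snap.py 324
python3 -m handwheel '[{"x":-0.0043,"y":-0.0066,"z":0,"wx":0,"wy":0,"wz":0},{"x":-0.0078,"y":-0.0136,"z":0,"wx":0,"wy":0,"wz":0}]'>l; python3 snap.py 336
python3 -m handwheel '[{"x":-0.0028,"y":-0.0073,"z":0,"wx":0,"wy":0,"wz":0},{"x":-0.0049,"y":-0.0149,"z":0,"wx":0,"wy":0,"wz":0}]'>l; python3 snap.py 348
python3 -m handwheel '[{"x":-0.0012,"y":-0.0078,"z":0,"wx":0,"wy":0,"wz":0},{"x":-0.0016,"y":-0.0156,"z":0,"wx":0,"wy":0,"wz":0}]'>l; python3 snap.py 360
python3 edge.py 312 324 336 348 360; cat l
```

```text
knob -104.3 r 0.0762 yaw 28.11 Ft 2.9 Fr -1.23 Fz -0.0 Mz -0.037 z 0.2622
knob -116.12 r 0.0762 yaw 28.11 Ft 3.37 Fr -1.45 Fz -0.1 Mz 0.003 z 0.2622
knob -128.02 r 0.0761 yaw 28.1 Ft 2.93 Fr -1.76 Fz -1.5 Mz 0.006 z 0.2622
knob -139.84 r 0.0761 yaw 28.09 Ft 2.51 Fr -0.59 Fz -0.8 Mz 0.011 z 0.2622
knob -151.63 r 0.076 yaw 28.09 Ft 2.93 Fr -1.25 Fz -0.6 Mz 0.005 z 0.2623
312 [np.float64(251.58), np.float64(252.62), np.float64(253.37)] [ 7  7  7  5  6  5  6  7  8 11 17 25 29 29 31 41 49 49 34 15]
324 [np.float64(251.67), np.float64(252.73), np.float64(253.48)] [ 9  7  6  5  5  5  5  7  8 11 16 24 29 30 33 42 48 49 34 16]
336 [np.float64(251.73), np.float64(252.88), np.float64(253.62)] [ 8  8  6  5  4  5  5  7  9 10 16 23 28 30 33 42 50 49 34 16]
348 [np.float64(252.07), np.float64(253.02), np.float64(253.65)] [ 8  7  6  5  4  5  6  7  8 10 15 23 28 30 33 42 50 49 34 16]
360 [np.float64(251.7), np.float64(252.97), np.float64(253.6)] [ 8  6  7  5  4  5  6  7  8 11 15 23 29 30 33 42 49 50 35 16]
time: 21.4
position: [0.5248, -0.2771, 0.2623]
tool_rot: [3.047, 0.762, 0.0]
ft_force: [2.5, -2.0, -0.6]
grip_width: 0.264
grip_force: 20.0
```

The edge levels off at about 253.6 from around 330°, so the foot has touched after roughly 11 mm. Half compression should then be near 480°. I'll continue and keep checking the plateau and the force.

```bash

python3 -m handwheel '[{"x":0.0004,"y":-0.0078,"z":0,"wx":0,"wy":0,"wz":0},{"x":0.0016,"y":-0.0156,"z":0,"wx":0,"wy":0,"wz":0}]'>l; python3 snap.py 372
python3 -m handwheel '[{"x":0.0021,"y":-0.0076,"z":0,"wx":0,"wy":0,"wz":0},{"x":0.0049,"y":-0.0149,"z":0,"wx":0,"wy":0,"wz":0}]'>l; python3 snap.py 384
python3 -m handwheel '[{"x":0.0035,"y":-0.007,"z":0,"wx":0,"wy":0,"wz":0},{"x":0.0078,"y":-0.0136,"z":0,"wx":0,"wy":0,"wz":0}]'>l; python3 snap.py 396
python3 -m handwheel '[{"x":0.005,"y":-0.0061,"z":0,"wx":0,"wy":0,"wz":0},{"x":0.0105,"y":-0.0116,"z":0,"wx":0,"wy":0,"wz":0}]'>l; python3 snap.py 408
python3 -m handwheel '[{"x":0.0061,"y":-0.005,"z":0,"wx":0,"wy":0,"wz":0},{"x":0.0127,"y":-0.0093,"z":0,"wx":0,"wy":0,"wz":0}]'>l; python3 snap.py 420
python3 edge.py 372 384 396 408 420 | cut -d[ -f2; cat l
```

```text
knob -163.3 r 0.076 yaw 28.07 Ft 3.59 Fr -2.46 Fz -1.6 Mz 0.041 z 0.2623
knob -175.08 r 0.0758 yaw 28.06 Ft 3.99 Fr -2.23 Fz -0.5 Mz -0.003 z 0.2623
knob 173.18 r 0.0757 yaw 28.05 Ft 2.59 Fr -2.51 Fz -0.1 Mz -0.028 z 0.2623
knob 161.33 r 0.0755 yaw 28.04 Ft 3.55 Fr -1.56 Fz -0.1 Mz 0.009 z 0.2623
knob 149.32 r 0.0754 yaw 28.04 Ft 4.48 Fr -1.47 Fz 1.1 Mz -0.035 z 0.2623
np.float64(251.45), np.float64(253.05), np.float64(253.72)] 
np.float64(251.77), np.float64(252.92), np.float64(253.61)] 
np.float64(251.74), np.float64(252.97), np.float64(253.61)] 
np.float64(251.71), np.float64(252.87), np.float64(253.56)] 
np.float64(251.73), np.float64(252.92), np.float64(253.58)] 
time: 22.48
position: [0.5268, -0.2025, 0.2623]
tool_rot: [3.047, 0.761, -0.003]
ft_force: [-1.0, -4.6, 1.1]
grip_width: 0.266
grip_force: 20.0
```

The plateau holds and the force is rising. Contact is near 325°, so I'll stop at about 476°.

```bash

python3 -m handwheel '[{"x":0.007,"y":-0.0035,"z":0,"wx":0,"wy":0,"wz":0},{"x":0.0143,"y":-0.0063,"z":0,"wx":0,"wy":0,"wz":0}]'>l; python3 orb.py
python3 -m handwheel '[{"x":0.0076,"y":-0.0021,"z":0,"wx":0,"wy":0,"wz":0},{"x":0.0154,"y":-0.0033,"z":0,"wx":0,"wy":0,"wz":0}]'>l; python3 orb.py
python3 -m handwheel '[{"x":0.0078,"y":-0.0004,"z":0,"wx":0,"wy":0,"wz":0},{"x":0.0156,"y":0,"z":0,"wx":0,"wy":0,"wz":0}]'>l; python3 snap.py 456
python3 -m handwheel '[{"x":0.0078,"y":0.0012,"z":0,"wx":0,"wy":0,"wz":0},{"x":0.0154,"y":0.0033,"z":0,"wx":0,"wy":0,"wz":0}]'>l; python3 orb.py
python3 -m handwheel '[{"x":0.0073,"y":0.0028,"z":0,"wx":0,"wy":0,"wz":0},{"x":0.0097,"y":0.0038,"z":0,"wx":0,"wy":0,"wz":0},{"x":0.0097,"y":0.0038,"z":0,"wx":0,"wy":0,"wz":0}]'>l; python3 snap.py 476
python3 edge.py 456 476 | cut -d[ -f2
python3 - <<'E'
from scipy.optimize import curve_fit
import cv2,numpy as np,io,contextlib,sys
sys.argv=["edge"]
from edge import ed
T=[180,216,240,276,300,312,324,336,348,360,372,384,396,408,420,456,476]
E=np.array([ed(cv2.imread(f"s{t}.png"))[0] for t in T])
for j in(0,1,2):
    p,c=curve_fit(lambda t,a,s,k:a+s*(np.minimum(t,k)-k),np.array(T,float),E[:,j],[253,.013,325]);print(p,np.sqrt(np.diag(c)))
E
```

```text
knob 137.19 r 0.0753 yaw 28.07 Ft 3.7 Fr -1.28 Fz 1.5 Mz 0.018 z 0.2623
knob 124.42 r 0.0753 yaw 28.13 Ft 3.96 Fr -0.97 Fz 2.7 Mz -0.038 z 0.2622
knob 112.19 r 0.0754 yaw 28.15 Ft 4.57 Fr -1.24 Fz 3.0 Mz 0.001 z 0.2621
knob 100.5 r 0.0754 yaw 28.15 Ft 5.05 Fr -1.34 Fz 3.3 Mz 0.014 z 0.2621
knob 91.83 r 0.0754 yaw 28.19 Ft 2.06 Fr 0.17 Fz 2.1 Mz 0.013 z 0.262
np.float64(251.44), np.float64(252.97), np.float64(253.54)] 
np.float64(251.33), np.float64(252.82), np.float64(253.59)] 
[2.51667273e+02 1.37155956e-02 3.12858015e+02] [6.00562615e-02 1.74160805e-03 1.04967032e+01]
[2.52945556e+02 1.13930140e-02 3.38329996e+02] [2.95972996e-02 6.01153802e-04 5.12093803e+00]
[2.53608000e+02 1.19444449e-02 3.28178072e+02] [2.27270105e-02 5.46726708e-04 4.17393802e+00]
```

Contact fits at 330 ± 6° and we're at 476°, so the compression is about 4.9 mm, and the force rise agrees. I'll let go, back off and check.

```bash
python3 -m handwheel '[{"x":0,"y":0,"z":0,"wx":0,"wy":0,"wz":0},{"x":0,"y":0,"z":0,"wx":0,"wy":0,"wz":0},{"x":0,"y":0,"z":0,"wx":0,"wy":0,"wz":0},{"x":0,"y":0,"z":0,"wx":0,"wy":0,"wz":0},{"x":0,"y":0,"z":0,"wx":0,"wy":0,"wz":0},{"x":0,"y":0,"z":0,"wx":0,"wy":0,"wz":0}]' 0.06
python3 -m handwheel '[{"x":0,"y":0,"z":-0.01,"wx":0,"wy":0,"wz":0},{"x":0,"y":0,"z":-0.03,"wx":0,"wy":0,"wz":0},{"x":0,"y":0,"z":-0.05,"wx":0,"wy":0,"wz":0},{"x":0,"y":0,"z":-0.075,"wx":0,"wy":0,"wz":0},{"x":0,"y":0,"z":-0.09,"wx":0,"wy":0,"wz":0},{"x":-0.03,"y":0,"z":-0.1,"wx":0,"wy":0,"wz":0},{"x":-0.06,"y":0,"z":-0.1,"wx":0,"wy":0,"wz":0},{"x":-0.09,"y":0,"z":-0.1,"wx":0,"wy":0,"wz":0},{"x":-0.1,"y":0,"z":-0.1,"wx":0,"wy":0,"wz":0},{"x":-0.1,"y":0,"z":-0.1,"wx":0,"wy":0,"wz":0}]'
python3 -m handwheel '[{"x":0,"y":0,"z":0,"wx":0,"wy":0,"wz":0},{"x":0,"y":0,"z":0,"wx":0,"wy":0,"wz":0},{"x":0,"y":0,"z":0,"wx":0,"wy":0,"wz":0}]'
python3 - <<'E'
from h import *
from bench import ctrl
import cv2
s=ctrl.get_state();w=ctrl.get_image("wrist");d=ctrl.get_image("side");np.savez("w3.npz",pos=s["position"],rot=s["tool_rot"],**w)
b=cv2.resize(d["image"][165:285,210:310],(350,420),interpolation=cv2.INTER_CUBIC)
cv2.imwrite("sfin.png",d["image"][:,:,::-1]);cv2.imwrite("pics/m6.png",np.hstack([w["image"][:,60:500],b])[:,:,::-1])
E
python3 edge.py fin
```

```text
time: 24.05
position: [0.5886, -0.1664, 0.2622]
tool_rot: [3.047, 0.764, 0.0]
ft_force: [-0.3, -0.6, 0.8]
grip_width: 0.624
grip_force: 0.0
time: 24.88
position: [0.4984, -0.2161, 0.3637]
tool_rot: [3.047, 0.755, 0.0]
ft_force: [0.3, -0.8, -0.1]
grip_width: 0.693
grip_force: 0.0
time: 25.13
position: [0.5015, -0.2122, 0.3621]
tool_rot: [-3.046, -0.767, -0.001]
ft_force: [0.1, -0.2, -0.1]
grip_width: 0.693
grip_force: 0.0
fin [np.float64(252.02), np.float64(253.0), np.float64(253.69)] [ 8  8  7  7  7  7  7  8  9 10 15 22 27 29 31 39 45 47 38 21]
```

View pics/m6.png

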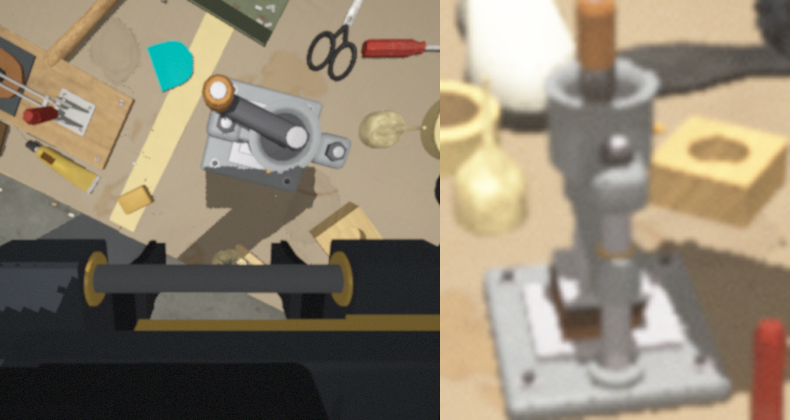

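The wrist part shows the crank upright in the collar, hub at (295,137) and knob at (218,92), with the gripper clear and the oil can, tin and wax undisturbed. The side part shows the foot down on the lifts at around (600,290). I'm handing in.

```bash
python3 -c "
from bench import ctrl;print(ctrl.close_job())"
```

```text
the job is handed in; nothing more can be done
None
```

The job is handed in at about 25 s: the crank is seated on the hex and was wound clockwise about 476°, leaving the foot spring about 4.9 mm compressed (worked out from the turn angle and side-camera images, not read directly), and it was then released still seated. The other things on the bench were left alone.

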